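# Shut, pin and squeeze a split cylinder mould

### The job

Swing the green half of the split cylinder mould shut against the bare metal half, then take the locking pin with the red knob out of the rack and push it fully home, straight down through the aligned holes of the two lugs. Finish by gripping the mould's two upright flanges from both sides and squeezing them firmly together, and end the program still holding them squeezed. Leave the other pins and everything else on the bench where they are.

Things in the scene. Friction and masses are not known exactly. Their poses are not given: they have to be found in the camera images.
- mould: Split cylinder mould, 90 mm across outside, 10 to 120 mm above the bench, on a bolted dark base plate 160 x 130 x 10 mm. Origin: on the cylinder's axis at bench height; z up, +x to the hinge, -x to the flanges and lugs, +y to the green half's side. The base plate does not reach under the lugs' holes.
- fixed_half: Bare aluminium half, at y < 0 of the mould frame, immovable; same origin and axes as the mould. Its upright flange is 8 mm thick, at y -9 to -1, x -43 to -79, z 10 to 120 mm. Its lug, a level tab 42 x 40 x 12 mm, z 40 to 52, centred at x -100, y 0 mm, has a through hole 14.5 mm wide.
- swing_half (a joint): Opening angle of the green half about the upright hinge: 0 = shut, against a stop; grows (to 1.3) as its flange swings away to the mould's +y side, clockwise from above. Starts at 0.6 to 1.0. Stiff hinge, 0.25 N m friction, no spring: stays where left. Its flange mirrors the fixed one: 98 to 134 mm from the hinge axis, outer face 9 mm outside the line from hinge axis to hole, top at 120 mm.
- hinge_axis (a point): Point on the upright hinge axis, 120 mm above the bench, 55 mm from the cylinder's axis.
- lug_hole (a point): Fixed point where the two lug holes line up when shut: centre of the mouth, level with the upper (green) lug's top, 65 mm above the bench, 155 mm from the hinge axis. The holes are upright.
- flange_top (a point): Fixed point on the top edge (120 mm above the bench), half-way along and half-way between the two shut flanges: the place to squeeze them, across the mould's y axis. Shut, the pair is 18 mm wide (2 mm gap between). 39 mm from the hole's axis.
- swing_hole (a point): Centre of the mouth of the hole (14.5 mm, through) in the green lug, 65 mm above the bench; moves with the green half. The lug is a level tab 42 x 40 x 12 mm, z 53 to 65 mm, and lies over the fixed half's lug when shut.
- lock_pin_knob (a point): Middle of the locking pin's red knob (upright cylinder, 20 mm across, 48 mm tall), 76 mm above the pin's tip. The pin, 100 mm tall, about 90 g, stands loose in one of three holes, 70 mm apart in a row, of a fixed wooden rack 225 x 70 x 55 mm. Holes 50 mm deep; which hole varies.
- lock_pin_tip (a point): Lower end of the locking pin, on its axis. Steel shank 12 mm thick, 48 mm long, its last 8 mm tapered to 7 mm; above it a collar 23 mm wide, 4 mm thick, under the knob. The collar rests on the rack at first and on the upper lug when fully home (tip then 17 mm above the bench).
- lock_pin: The locking pin with the red knob; origin at its tip, z along it up to the knob.
- blue_pin: Same-shaped pin with a blue knob, in the rack. Origin at its tip. Not to be moved.
- yellow_pin: Same-shaped pin with a yellow knob, in the rack. Origin at its tip. Not to be moved.
- mix_bowl: Steel mixing bowl, 150 mm wide, 75 mm tall. Its origin lies in the middle of its underside. Not to be moved.
- sample_jar: White jar with green cap, 72 mm wide, 110 mm tall. Its origin lies in the middle of its underside. Not to be moved.
- spatula: Spatula lying on the bench. Not to be moved.
- weight: Brass weight, 48 mm wide, 74 mm tall. Its origin lies in the middle of its underside. Not to be moved.
- beaker: Clear beaker, 70 mm wide, 90 mm tall. Its origin lies in the middle of its underside. Not to be moved.
Not all that is in view belongs to the job. Leave any orange or yellow look-alike of the mould alone. Of the things that look like the lock_pin, the smaller one is meant.

How it is judged (in metres and radians):
On the way, in this order (a step that is already met when the one before it is completed fails the run):
1. the green half is swung shut, the pin not yet in (value of joint swing_half below 0.025 rad and horizontal distance between lock_pin_tip and lug_hole above 0.03 m), for 0.2 s.
2. the red-knobbed pin is fully home through both lug holes of the shut mould (value of joint swing_half below 0.025 rad and horizontal distance between lock_pin_tip and lug_hole below 0.005 m and z of lock_pin_tip in the frame of mould between 0.01 and 0.021 m and angle between lock_pin's own z axis and vertical below 0.08 rad), for 0.2 s.
At the end, for the whole second after the job is handed in: The green half is shut (within 0.025 rad), the red-knobbed pin stands upright (within 0.08 rad) through both holes (tip within 5 mm of the hole's axis) with its collar within 4 mm of the upper lug, and the fingers press on the green half and on the bare metal half with more than 8 N each (all of step 2 and contact force between the fingers and swing_half above 8 N and contact force between the fingers and fixed_half above 8 N); the arm keeps its last pose, push and grip.
It fails at once if the blue or yellow pin is moved more than 25 mm (distance of any of blue_pin, yellow_pin from where it was at the start of the episode above 0.025 m).
It fails at once if the bowl, jar, spatula, weight or beaker is moved more than 25 mm (distance of any of mix_bowl, sample_jar, spatula, weight, beaker from where it was at the start of the episode above 0.025 m).
It also fails if it takes over 72 s, if anything falls off the work surface, if the arm or the gripper's body presses on something with over 40 N, if the wrist force passes 120 N, or if a joint passes its speed limit or range.

### The arm

A 6-joint arm with a two-finger parallel gripper is mounted at the origin on the work surface. World frame = base frame: x ahead of the robot, y to its left, z up, the work surface at z = 0. Lengths are in m, angles in degrees, forces in N, time in s.
With the tool pointing down it reaches from about 0.35 to 0.875 m from the base axis. Payload 4.2 kg.
Tool frame: the origin (TCP) lies on the centre line of the jaws, within the pads' length; the fingertips stand 22 mm ahead of it and the grasp point (between the pads) lies 3 mm ahead of it (r.tcp_to_tips is the distance from the TCP to the fingertips, in m); z points along the fingers, y is the line along which they close (so a half turn about z gives the same grasp; the last joint's range is limited). The gripper opens to 87 mm and grips with 3 to 60 N. Pads are 19 mm wide; open, the fingers measure 117 mm over their backs; the gripper's body (75 mm by 190 mm) begins 51 mm behind the grasp point.
Start: joints at [-57.261, 22.042, 0.453, 0, -68.411, -14.817], TCP at [0.192, -0.595, 0.245] pointing down, gripper open.
Joint ranges: [-179.83, 179.83], [-69.29, 118.12], [-61.27, 80.66], [-181.25, 117.63], [-171.15, -9.14], [-177.46, 177.46]. Speed limits (degrees/s): [159.86, 159.86, 180, 180, 180, 180].

### API

Orientations are given as a 3x3 rotation matrix whose columns are the frame's x, y, z axes.
In Python, from station import r gives the robot as it stands.
- The arm moves only by the tool apply_moves, never from a script. Its argument "plan" is a list of rows, each an object with "grip": the opening, from 0 (shut) to 1 (fully open); "offset": the shift along the tool's x, y, z in cm, a list of three; "spin": the turn about the tool's z in rad. A call has 1 to 5 rows; each row is the pose to reach, as a shift and turn from the pose commanded when the call began, along the tool's axes at that moment; what a row does not reach only later rows make up. A row lasts 1/10 s, in which the tool goes at most 50 mm and 8.59 degrees, less where a joint would pass 70% of its speed; a pose out of reach is approached as far as the arm can. A call with a gripper value outside its range is refused whole. The fingers move at their own pace and stop on an object; the grip force is fixed at half the most. Time passes only in rows, so rows that repeat a pose let the fingers close. It gives the time, the measured TCP pose, the force, the opening and the grip force at its end, in the units of the state.
- r.sense(): the state, without advancing time (a new reading comes with each control period).
- r.capture(name): name is "scene" or "top" or "wrist"; returns a dict with "img" (480x640x3 uint8, blue, green, red), "depth" (480x640 float32, m along the optical axis (not along the pixel's ray), 0 where there is no reading), "mtx" (3x3 intrinsics, pixels), "dist_coeffs" ([k1, k2, p1, p2, k3] as OpenCV has them; the pictures are not rectified), "R" (3x3) and "t" (3): a world point X has camera coordinates R X + t. Camera axes: x right, y down, z forward; pixel columns grow to the right and rows downward; lengths in m; the calibration is good to about 2 mm. A picture is of the moment at which its call begins.
- r.finish_job(): hands the job in; it is judged then, once.
The state is a dict: "time_s": time; "joints": joint angles; "joint_velocities": joint speeds; "effort": joint torques, N m; "tcp_pos": TCP position; "ee_rot": TCP orientation; "wrist_force": force on the tool from outside, world axes, zero at the start; "moment": the same for the moment, N m; "gripper_width": opening from 0.0 (shut) to 1.0 (fully open); "gripper_force": force on a finger pad.
Only numpy, scipy, OpenCV 4.12 (cv2) and the standard library are available. Lean on these libraries where they do the work, as an engineer would, in place of code of your own. Each camera call takes 0.05 s, during which the arm holds its last target. There are 200 camera calls.

## Working session

There is one attempt and no reset: what is moved stays moved. The work goes in short steps, Python scripts to look and compute and a tool call to move; the robot and the scene stay as the last step left them, time stands still between calls to the robot, and variables do not carry over. Pictures are saved under pics/ and viewed, at most 10 in all, crops included, and the job is handed in when it is done.

Besides the shell and the picture viewer there is one more tool, called after "Call:" by a JSON object that holds its "api" and its "payload". apply_moves: Moves the arm, as the interface text tells. Its arguments: {"type":"object","properties":{"plan":{"type":"array"}},"required":["plan"]}

```bash
mkdir -p pics; ls
cat > h.py <<'E'
import numpy as np, cv2
from station import r
def px(c,u,v,z=None):
    """pixel -> world, by depth or at height z"""
    d=cv2.undistortPoints(np.array([[[u,v]]],float),c["mtx"],np.array(c["dist_coeffs"],float))[0,0]
    R=np.array(c["R"]);t=np.array(c["t"]);o=-R.T@t;ray=R.T@np.array([d[0],d[1],1])
    if z is None:
        return o+ray*c["depth"][int(v),int(u)]
    return o+ray*(z-o[2])/ray[2]
def proj(c,X):
    p,_=cv2.projectPoints(np.array(X,float).reshape(-1,3),cv2.Rodrigues(np.array(c["R"]))[0],np.array(c["t"],float),c["mtx"],np.array(c["dist_coeffs"],float));return p[:,0]
E
python3 - <<'E'
from h import *
import pickle
for n in ("scene","top"):
    c=r.capture(n); cv2.imwrite(f"pics/{n}0.png",c["img"]); pickle.dump(c,open(n+"0.pkl","wb"))
print(r.sense())
E
```

```text
pics
{'time_s': 0.1, 'joints': array([-5.72621804e+01,  2.20844743e+01,  3.86316295e-01, -2.47459242e-02,
       -6.84111165e+01, -1.48161188e+01]), 'joint_velocities': array([-0.051949  , -0.04427406,  0.22817449,  0.08768486,  0.06561057,
        0.03628148]), 'effort': array([-4.03436088e-04, -3.91690600e+01,  1.87933803e+01,  4.23193306e+00,
        1.34168321e-02, -7.78021854e-05]), 'tcp_pos': array([ 0.19217553, -0.59418924,  0.24358142]), 'ee_rot': array([[-9.51526896e-01, -3.07564766e-01, -6.93580909e-04],
       [-3.07565532e-01,  9.51525158e-01,  1.82140449e-03],
       [ 9.97598396e-05,  1.94643694e-03, -9.99998101e-01]]), 'wrist_force': array([-0.34764432,  0.43463167, -0.54917798]), 'moment': array([0.02103703, 0.04076341, 0.01052138]), 'gripper_force': 0.0, 'gripper_width': 1.000686981787279}
```

View pics/top0.png

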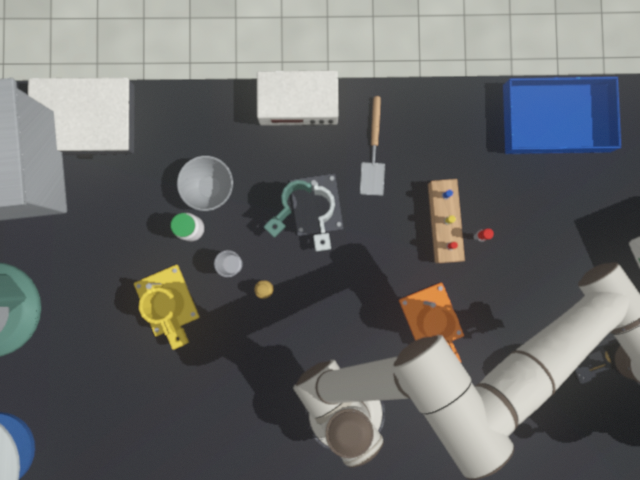

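View pics/scene0.png

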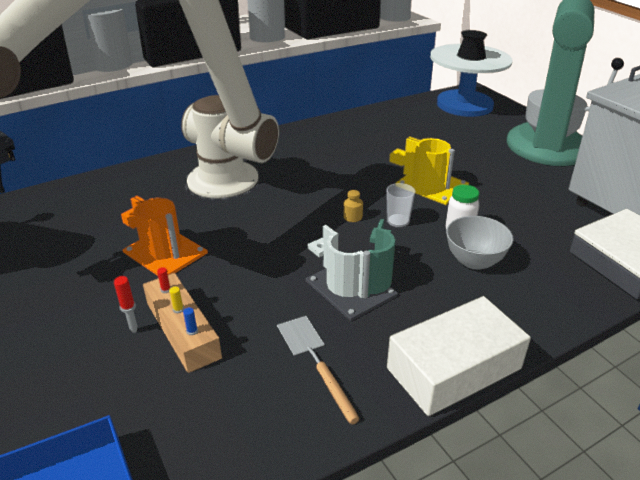

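The top view shows the mould at about (315,205): green half to its left, bare lug at (322,242), green lug at (275,226). Candidates for the pin:
- Red knob in the rack, top (453,245), scene (164,280).
- Larger red look-alike outside the rack, top (486,234), scene (125,300).

The one in the rack is smaller, so that is my choice. The orange mould (435,320) and yellow mould (160,305) are decoys.

Run:
```python
from h import *
import pickle
c=pickle.load(open("top0.pkl","rb"));im=c["img"]
a=cv2.resize(im[165:265,255:355],(600,600)[:2],interpolation=cv2.INTER_CUBIC)
cv2.imwrite("pics/crop1.png",np.hstack([cv2.resize(im[170:260,260:350],(400,400),interpolation=cv2.INTER_CUBIC),cv2.resize(im[180:270,420:510],(400,400),interpolation=cv2.INTER_CUBIC)]))
for n,u,v,z in [("fixlug",322,242,.052),("swlug",275,226,.065),("red",453,245,.103),("yel",451.5,220,.103),("blue",448.5,194,.103)]:
    print(n,px(c,u,v,z),px(c,u,v))
print(c["mtx"], c["t"])
```

```text
fixlug [0.46935018 0.05889863 0.052     ] [0.47203534 0.05849856 0.00369909]
swlug [0.51410693 0.1867246  0.065     ] [0.51936589 0.19103134 0.00136392]
red [ 0.45383012 -0.28981363  0.103     ] [ 0.45396556 -0.29043809  0.10017097]
yel [ 0.52078402 -0.28775739  0.103     ] [ 0.51993029 -0.28564289  0.11263408]
blue [ 0.59087765 -0.28171557  0.103     ] [ 0.59072469 -0.2814641   0.10416526]
[[617.35471906   0.         322.15061059]
 [  0.         617.35471906 231.91436584]
 [  0.           0.           1.        ]] [0.06460173 0.49876908 1.71549951]
```

View pics/crop1.png

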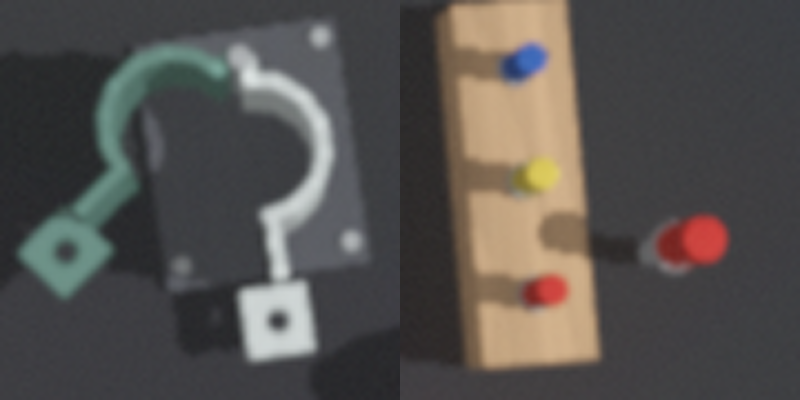

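The crop confirms the rack's red pin: knob top at crop (552,290), image (454.2,245.3), visibly smaller than the loose red one. Fixed hole at (322.8,242.0), green hole at (274.9,226.5), hinge cap at about (314.5,182.4).

Run:
```python
from h import *
import pickle
c=pickle.load(open("top0.pkl","rb"))
f=px(c,322.8,242,.052);s=px(c,274.9,226.5,.065);h=px(c,314.5,182.4,.12);k=px(c,454.2,245.3,.107)
print(f,s,h,k)
d=lambda a,b:np.linalg.norm((a-b)[:2])
print("dists .155?",d(f,h),d(s,h),"chord",d(f,s),"ang",2*np.arcsin(d(f,s)/.31))
# hinge from f,s circle intersect
m=(f+s)[:2]/2;e=(s-f)[:2];L=np.linalg.norm(e);n=np.array([-e[1],e[0]])/L
H=[m+q*n*np.sqrt(.155**2-L*L/4) for q in(1,-1)];print(H)
q=r.sense();R=q["ee_rot"];print("to knob, tool",R.T@(k-q["tcp_pos"])*100)
```

```text
[0.46932055 0.05669994 0.052     ] [0.51274091 0.18700896 0.065     ] [0.62434895 0.07717848 0.12      ] [ 0.45279781 -0.29209638  0.107     ]
dists .155? 0.1563751173310863 0.15658572260022433 chord 0.13735271832015444 ang 0.9180478583001607
[array([0.35920137, 0.1657814 ]), array([0.62286009, 0.07792749])]
to knob, tool [-34.09160788  20.70248795  13.69506357]
```

Call:
{"api": "apply_moves", "payload": {"plan": [{"grip": 0, "offset": [-17, 18, 0], "spin": 0}, {"grip": 0, "offset": [-17, 18, 0], "spin": 0}, {"grip": 0, "offset": [-17, 18, 0], "spin": 0}, {"grip": 0, "offset": [-17, 18, 0], "spin": 0}, {"grip": 0, "offset": [-17, 18, 0], "spin": 0}]}}

```text
time_s: 0.6
tcp_pos: [0.2989, -0.369, 0.2442]
ee_rot: [[-0.952, -0.307, -0.0], [-0.307, 0.952, 0.001], [0.0, 0.001, -1.0]]
wrist_force: [1.3, -0.0, 0.3]
gripper_width: 0.631
gripper_force: 0.0
```

Call:
{"api": "apply_moves", "payload": {"plan": [{"grip": 0, "offset": [-17, 18, 0], "spin": 0}, {"grip": 0, "offset": [-17, 18, 0], "spin": 0}, {"grip": 0, "offset": [-17, 18, 0], "spin": 0}, {"grip": 0, "offset": [-17, 18, 0], "spin": 0}, {"grip": 0, "offset": [-17, 18, 0], "spin": 0}]}}

```text
time_s: 1.1
tcp_pos: [0.4053, -0.1454, 0.2446]
ee_rot: [[-0.951, -0.308, 0.0], [-0.308, 0.951, 0.0], [-0.0, 0.0, -1.0]]
wrist_force: [0.5, -0.8, 0.2]
gripper_width: 0.173
gripper_force: 0.0
```

Call:
{"api": "apply_moves", "payload": {"plan": [{"grip": 0, "offset": [-17, 18, 0], "spin": 0.6}, {"grip": 0, "offset": [-17, 18, 0], "spin": 0.6}, {"grip": 0, "offset": [-17, 18, 0], "spin": 0.6}, {"grip": 0, "offset": [-17, 18, 0], "spin": 0.6}, {"grip": 0, "offset": [-17, 18, 0], "spin": 0.6}]}}

```text
time_s: 1.6
tcp_pos: [0.5043, 0.0623, 0.2444]
ee_rot: [[-0.958, 0.287, -0.0], [0.287, 0.958, -0.0], [0.0, -0.0, -1.0]]
wrist_force: [0.1, -1.1, 0.2]
gripper_width: 0.005
gripper_force: 0.0
```

```bash
cat >> h.py <<'E'
H=np.array([.6229,.0779]); U0=np.arctan2(.0567-.0779,.4693-.6229)
def go(x,y,z,yaw=None):
    """tool-frame offset (cm) and spin (rad) to a TCP pose; yaw = world angle (rad) of tool y"""
    q=r.sense();R=q["ee_rot"];o=R.T@(np.array([x,y,z])-q["tcp_pos"])*100
    cy=np.arctan2(R[1,1],R[0,1]);s=0 if yaw is None else -((yaw-cy+np.pi/2)%np.pi-np.pi/2)
    print("off",o.round(2),"spin",round(s,3),"tcp",q["tcp_pos"].round(4),"yaw",cy.round(3),"w",round(q["gripper_width"],3),"F",q["wrist_force"].round(1),"t",q["time_s"],"j",q["joints"].round(0))
def push(a,m):
    u=U0%(2*np.pi)-a;n=u-np.pi/2
    return *(H+.116*np.array([np.cos(u),np.sin(u)])+(.024+m)*np.array([np.cos(n),np.sin(n)])),.107,n
E
python3 -c "
from h import *
for a,m in((.92,.025),(.92,0),(.7,0),(.4,0),(.2,0),(0,0)): print(np.round(push(a,m),4)); go(*push(a,m))"
```

```text
[0.5752 0.1945 0.107  0.788 ]
off [-3.01 14.7  13.74] spin 0.492 tcp [0.5043 0.0623 0.2444] yaw 1.28 w 0.005 F [ 0.1 -1.1  0.2] t 1.6 j [  25.   11.  -16.   -0.  -64. -132.]
[0.5576 0.1767 0.107  0.788 ]
off [-1.83 12.5  13.74] spin 0.492 tcp [0.5043 0.0623 0.2444] yaw 1.28 w 0.005 F [ 0.1 -1.1  0.2] t 1.6 j [  25.   11.  -16.   -0.  -64. -132.]
[0.5376 0.1601 0.107  1.008 ]
off [-0.39 10.33 13.74] spin 0.272 tcp [0.5043 0.0623 0.2444] yaw 1.28 w 0.005 F [ 0.1 -1.1  0.2] t 1.6 j [  25.   11.  -16.   -0.  -64. -132.]
[0.5171 0.1312 0.107  1.308 ]
off [ 0.74  6.97 13.74] spin -0.028 tcp [0.5043 0.0623 0.2444] yaw 1.28 w 0.005 F [ 0.1 -1.1  0.2] t 1.6 j [  25.   11.  -16.   -0.  -64. -132.]
[0.5086 0.1091 0.107  1.508 ]
off [ 0.92  4.62 13.74] spin -0.228 tcp [0.5043 0.0623 0.2444] yaw 1.28 w 0.005 F [ 0.1 -1.1  0.2] t 1.6 j [  25.   11.  -16.   -0.  -64. -132.]
[0.5047 0.0858 0.107  1.708 ]
off [ 0.63  2.27 13.74] spin -0.428 tcp [0.5043 0.0623 0.2444] yaw 1.28 w 0.005 F [ 0.1 -1.1  0.2] t 1.6 j [  25.   11.  -16.   -0.  -64. -132.]
```

Call:
{"api": "apply_moves", "payload": {"plan": [{"grip": 0, "offset": [-3, 14.7, 0], "spin": 0.3}, {"grip": 0, "offset": [-3, 14.7, 0], "spin": 0.3}, {"grip": 0, "offset": [-3, 14.7, 0], "spin": 0.3}, {"grip": 0, "offset": [-3, 14.7, 0], "spin": 0.3}, {"grip": 0, "offset": [-3, 14.7, 0], "spin": 0.3}]}}

```text
time_s: 2.1
tcp_pos: [0.5743, 0.1939, 0.2431]
ee_rot: [[-0.833, 0.553, -0.002], [0.553, 0.833, -0.001], [0.001, -0.002, -1.0]]
wrist_force: [0.4, -0.2, -0.9]
gripper_width: 0.01
gripper_force: 0.0
```

Call:
{"api": "apply_moves", "payload": {"plan": [{"grip": 0, "offset": [0, 0, 4], "spin": 0}, {"grip": 0, "offset": [0, 0, 8], "spin": 0}, {"grip": 0, "offset": [0, 0, 12], "spin": 0}, {"grip": 0, "offset": [0, 0, 13.7], "spin": 0}, {"grip": 0, "offset": [0, 0, 13.7], "spin": 0}]}}

```text
time_s: 2.6
tcp_pos: [0.5722, 0.1906, 0.1047]
ee_rot: [[-0.832, 0.555, -0.006], [0.556, 0.832, -0.004], [0.003, -0.007, -1.0]]
wrist_force: [-0.9, -0.5, -0.0]
gripper_width: 0.005
gripper_force: 0.0
```

```bash
python3 -c "
from h import *
for a in(.92,.8,.7,.6,.5,.4,.3,.2,.1,0): go(*push(a,0))
c=r.capture('top');cv2.imwrite('pics/c2.png',cv2.resize(c['img'][140:280,220:370],(640,600),interpolation=cv2.INTER_CUBIC))"
```

```text
off [ 0.45 -1.96 -0.22] spin 0.194 tcp [0.5722 0.1906 0.1047] yaw 0.982 w 0.005 F [-0.9 -0.5 -0. ] t 2.6 j [  34.   28.  -13.   -0.  -50. -157.]
off [ 0.92 -3.3  -0.21] spin 0.074 tcp [0.5722 0.1906 0.1047] yaw 0.982 w 0.005 F [-0.9 -0.5 -0. ] t 2.6 j [  34.   28.  -13.   -0.  -50. -157.]
off [ 1.18 -4.46 -0.2 ] spin -0.026 tcp [0.5722 0.1906 0.1047] yaw 0.982 w 0.005 F [-0.9 -0.5 -0. ] t 2.6 j [  34.   28.  -13.   -0.  -50. -157.]
off [ 1.33 -5.63 -0.19] spin -0.126 tcp [0.5722 0.1906 0.1047] yaw 0.982 w 0.005 F [-0.9 -0.5 -0. ] t 2.6 j [  34.   28.  -13.   -0.  -50. -157.]
off [ 1.37 -6.82 -0.18] spin -0.226 tcp [0.5722 0.1906 0.1047] yaw 0.982 w 0.005 F [-0.9 -0.5 -0. ] t 2.6 j [  34.   28.  -13.   -0.  -50. -157.]
off [ 1.28 -8.   -0.17] spin -0.326 tcp [0.5722 0.1906 0.1047] yaw 0.982 w 0.005 F [-0.9 -0.5 -0. ] t 2.6 j [  34.   28.  -13.   -0.  -50. -157.]
off [ 1.08 -9.16 -0.17] spin -0.426 tcp [0.5722 0.1906 0.1047] yaw 0.982 w 0.005 F [-0.9 -0.5 -0. ] t 2.6 j [  34.   28.  -13.   -0.  -50. -157.]
off [  0.76 -10.3   -0.16] spin -0.526 tcp [0.5722 0.1906 0.1047] yaw 0.982 w 0.005 F [-0.9 -0.5 -0. ] t 2.6 j [  34.   28.  -13.   -0.  -50. -157.]
off [  0.33 -11.41  -0.15] spin -0.626 tcp [0.5722 0.1906 0.1047] yaw 0.982 w 0.005 F [-0.9 -0.5 -0. ] t 2.6 j [  34.   28.  -13.   -0.  -50. -157.]
off [ -0.21 -12.46  -0.15] spin -0.726 tcp [0.5722 0.1906 0.1047] yaw 0.982 w 0.005 F [-0.9 -0.5 -0. ] t 2.6 j [  34.   28.  -13.   -0.  -50. -157.]
```

View pics/c2.png

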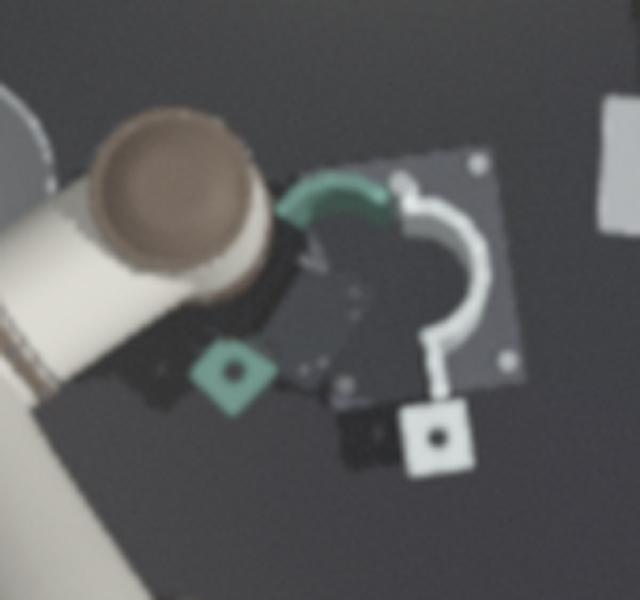

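The green lug is still at crop (233,372), so nothing has been touched. The finger is outside its flange; I'll push it along the arc.

Call:
{"api": "apply_moves", "payload": {"plan": [{"grip": 0, "offset": [0.4, -2, -0.2], "spin": 0}, {"grip": 0, "offset": [0.9, -3.3, -0.2], "spin": 0}, {"grip": 0, "offset": [1.2, -4.5, -0.2], "spin": 0}, {"grip": 0, "offset": [1.3, -5.6, -0.2], "spin": -0.12}, {"grip": 0, "offset": [1.4, -6.8, -0.2], "spin": -0.23}]}}

```text
time_s: 3.15
tcp_pos: [0.5264, 0.1448, 0.1121]
ee_rot: [[-0.939, 0.345, 0.005], [0.345, 0.939, 0.003], [-0.004, 0.005, -1.0]]
wrist_force: [1.8, 2.3, 2.0]
gripper_width: 0.007
gripper_force: 1.8
```

```bash
python3 -c "
from h import *
for a in(.4,.3,.2,.1,.05,0): go(*push(a,0))"
```

```text
off [ 0.4  -1.59  0.5 ] spin -0.089 tcp [0.5264 0.1448 0.1121] yaw 1.219 w 0.007 F [1.8 2.3 2. ] t 3.15 j [  32.   22.  -21.    0.  -47. -143.]
off [ 0.48 -2.78  0.5 ] spin -0.189 tcp [0.5264 0.1448 0.1121] yaw 1.219 w 0.007 F [1.8 2.3 2. ] t 3.15 j [  32.   22.  -21.    0.  -47. -143.]
off [ 0.44 -3.96  0.49] spin -0.289 tcp [0.5264 0.1448 0.1121] yaw 1.219 w 0.007 F [1.8 2.3 2. ] t 3.15 j [  32.   22.  -21.    0.  -47. -143.]
off [ 0.28 -5.13  0.49] spin -0.389 tcp [0.5264 0.1448 0.1121] yaw 1.219 w 0.007 F [1.8 2.3 2. ] t 3.15 j [  32.   22.  -21.    0.  -47. -143.]
off [ 0.15 -5.71  0.49] spin -0.439 tcp [0.5264 0.1448 0.1121] yaw 1.219 w 0.007 F [1.8 2.3 2. ] t 3.15 j [  32.   22.  -21.    0.  -47. -143.]
off [-0.   -6.28  0.48] spin -0.489 tcp [0.5264 0.1448 0.1121] yaw 1.219 w 0.007 F [1.8 2.3 2. ] t 3.15 j [  32.   22.  -21.    0.  -47. -143.]
```

Call:
{"api": "apply_moves", "payload": {"plan": [{"grip": 0, "offset": [0.4, -1.6, 0.4], "spin": -0.1}, {"grip": 0, "offset": [0.5, -2.8, 0.4], "spin": -0.2}, {"grip": 0, "offset": [0.4, -4, 0.4], "spin": -0.3}, {"grip": 0, "offset": [0.3, -5, 0.4], "spin": -0.4}, {"grip": 0, "offset": [0.2, -5.6, 0.4], "spin": -0.49}]}}

```text
time_s: 3.65
tcp_pos: [0.5044, 0.0923, 0.1075]
ee_rot: [[-0.991, -0.136, 0.004], [-0.136, 0.991, 0.002], [-0.004, 0.002, -1.0]]
wrist_force: [-1.7, 2.5, 1.6]
gripper_width: 0.002
gripper_force: 1.2
```

Call:
{"api": "apply_moves", "payload": {"plan": [{"grip": 0, "offset": [0, -0.2, 0], "spin": 0}, {"grip": 0, "offset": [0, -0.4, 0], "spin": 0}, {"grip": 0, "offset": [0, -0.5, 0], "spin": 0}, {"grip": 0, "offset": [0, -0.6, 0], "spin": 0}, {"grip": 0, "offset": [0, -0.6, 0], "spin": 0}]}}

```text
time_s: 4.15
tcp_pos: [0.5048, 0.0866, 0.1057]
ee_rot: [[-0.991, -0.132, 0.0], [-0.132, 0.991, 0.0], [-0.0, 0.0, -1.0]]
wrist_force: [-0.7, 1.6, 2.1]
gripper_width: 0.005
gripper_force: 1.0
```

```bash
python3 -c "
from h import *
go(*push(0,0))"
```

```text
off [ 0.02 -0.08 -0.13] spin -0.005 tcp [0.5048 0.0866 0.1057] yaw 1.703 w 0.005 F [-0.7  1.6  2.1] t 4.15 j [  28.   20.  -26.    0.  -44. -110.]
```

Not at the stop yet; I'll creep on until the force rises.

Call:
{"api": "apply_moves", "payload": {"plan": [{"grip": 0, "offset": [0, -0.1, 0], "spin": 0}, {"grip": 0, "offset": [0, -0.2, 0], "spin": 0}, {"grip": 0, "offset": [0, -0.3, 0], "spin": 0}, {"grip": 0, "offset": [0, -0.3, 0], "spin": 0}]}}

```text
time_s: 4.55
tcp_pos: [0.505, 0.0838, 0.1056]
ee_rot: [[-0.991, -0.132, 0.0], [-0.132, 0.991, 0.001], [-0.0, 0.001, -1.0]]
wrist_force: [-2.1, 3.8, 2.5]
gripper_width: 0.007
gripper_force: 2.3
```

Call:
{"api": "apply_moves", "payload": {"plan": [{"grip": 0, "offset": [0, -0.1, 0], "spin": 0}, {"grip": 0, "offset": [0, -0.2, 0], "spin": 0}, {"grip": 0, "offset": [0, -0.2, 0], "spin": 0}]}}

```text
time_s: 4.85
tcp_pos: [0.5051, 0.0835, 0.1056]
ee_rot: [[-0.991, -0.132, 0.001], [-0.132, 0.991, 0.003], [-0.001, 0.003, -1.0]]
wrist_force: [-5.0, 12.0, 3.5]
gripper_width: 0.005
gripper_force: 6.5
```

Call:
{"api": "apply_moves", "payload": {"plan": [{"grip": 0, "offset": [0, 1, 0], "spin": 0}, {"grip": 0, "offset": [0, 3, 0], "spin": 0}, {"grip": 0, "offset": [0, 3, -5], "spin": 0}, {"grip": 0, "offset": [0, 3, -10], "spin": 0}, {"grip": 0.6, "offset": [0, 3, -14], "spin": 0}]}}

```text
time_s: 5.35
tcp_pos: [0.5012, 0.1108, 0.2476]
ee_rot: [[-0.991, -0.133, 0.0], [-0.133, 0.991, -0.001], [-0.0, -0.001, -1.0]]
wrist_force: [0.8, 0.5, -0.3]
gripper_width: 0.042
gripper_force: 0.0
```

Call:
{"api": "apply_moves", "payload": {"plan": [{"grip": 1, "offset": [4, -5, 0], "spin": 0}, {"grip": 1, "offset": [4, -5, 0], "spin": 0}, {"grip": 1, "offset": [4, -5, 0], "spin": 0}, {"grip": 1, "offset": [4, -5, 0], "spin": 0}]}}

```text
time_s: 5.75
tcp_pos: [0.4681, 0.056, 0.245]
ee_rot: [[-0.991, -0.132, -0.001], [-0.132, 0.991, -0.001], [0.001, -0.001, -1.0]]
wrist_force: [0.2, 0.3, 0.8]
gripper_width: 0.374
gripper_force: 0.0
```

```bash
python3 -c "
from h import *
import pickle
go(.4693,.0567,.25)
c=r.capture('wrist');cv2.imwrite('pics/w1.png',c['img']);pickle.dump(c,open('w1.pkl','wb'));print(c['R'],c['t'],proj(c,[[.4693,.0567,.065],[.6229,.0779,.12]]))"
```

```text
off [-0.13  0.05 -0.5 ] spin 0 tcp [0.4681 0.056  0.245 ] yaw 1.703 w 0.374 F [0.2 0.3 0.8] t 5.75 j [  27.    7.  -20.    0.  -63. -109.]
[[-1.32859268e-01  9.91134608e-01 -7.77537610e-04]
 [ 9.59449860e-01  1.28808696e-01  2.50727514e-01]
 [ 2.48604869e-01  3.25654656e-02 -9.68057389e-01]] [ 0.00747137 -0.48547704  0.27213937] [[321.14293866 225.13515669]
 [321.81132747 406.7350454 ]]
```

View pics/w1.png

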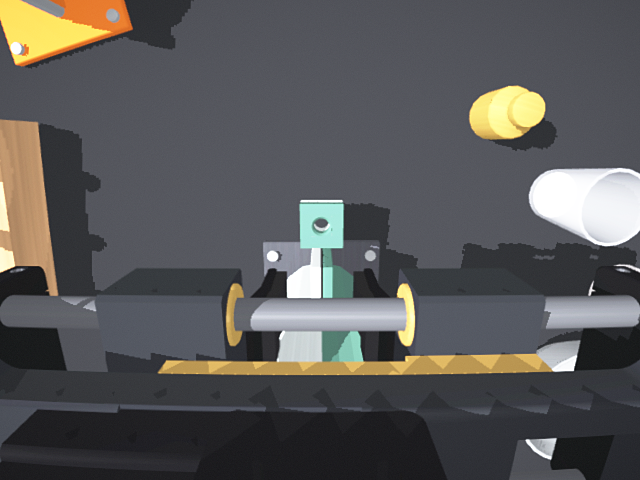

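The wrist view shows the mould shut: the green lug sits over the fixed lug, with the hole at about (321,224), against a predicted (321.1,225.1). I'll refine the hole sub-pixel and go to the rack.

```bash
python3 -c "
from h import *
import pickle
c=pickle.load(open('w1.pkl','rb'));im=c['img'];p=im[205:245,302:342]
g=((p[...,1].astype(int)-p[...,2]>18)).astype(np.uint8)
for row in g: print(''.join('#' if x else '.' for x in row))
go(.4528,-.2921,.2450)
"
```

```text
########################################
########################################
########################################
########################################
########################################
########################################
########################################
########################################
########################################
########################################
########################################
########################################
########################################
########################################
################......##################
###############.........################
##############...........###############
#############.............##############
#############.............##############
############...............#############
############................############
#############..............#############
#############..............#############
##############............##############
###############.........################
#################.....##################
########################################
########################################
########################################
########################################
########################################
########################################
########################################
########################################
########################################
########################################
########################################
########################################
########################################
########################################
off [ 6.150e+00 -3.434e+01  2.000e-02] spin 0 tcp [0.4684 0.0564 0.2449] yaw 1.703 w 0.419 F [ 0.   0.2 -0.7] t 5.8 j [  27.    7.  -20.    0.  -63. -109.]
```

```bash
python3 -c "
from h import *
import pickle
c=pickle.load(open('w1.pkl','rb'));R=np.array(c['R']);print('cam',-R.T@np.array(c['t']))
t=np.linspace(0,6.283,60)
for z in(.065,.053,.04):
    q=proj(c,np.c_[.4693+.00725*np.cos(t),.0567+.00725*np.sin(t),0*t+z]);print(z,q.min(0),q.max(0),(q.min(0)+q.max(0))/2)
print([px(c,321.5,v,.065) for v in (222.5,224.5)])
cv2.imwrite('pics/w1c.png',cv2.resize(c['img'][190:260,285:360],(750,700)[:2],interpolation=cv2.INTER_CUBIC)[:600])
"
```

```text
cam [0.39912834 0.04626619 0.38517479]
0.065 [313.35388833 217.47882367] [328.94130999 232.70881396] [321.14759916 225.09381881]
0.053 [313.58381553 215.03097465] [328.63710688 229.76703767] [321.11046121 222.39900616]
0.04 [313.81579342 212.56280615] [328.33017872 226.79832491] [321.07298607 219.68056553]
[array([0.46677514, 0.05669342, 0.065     ]), array([0.46865706, 0.05694799, 0.065     ])]
```

View pics/w1c.png

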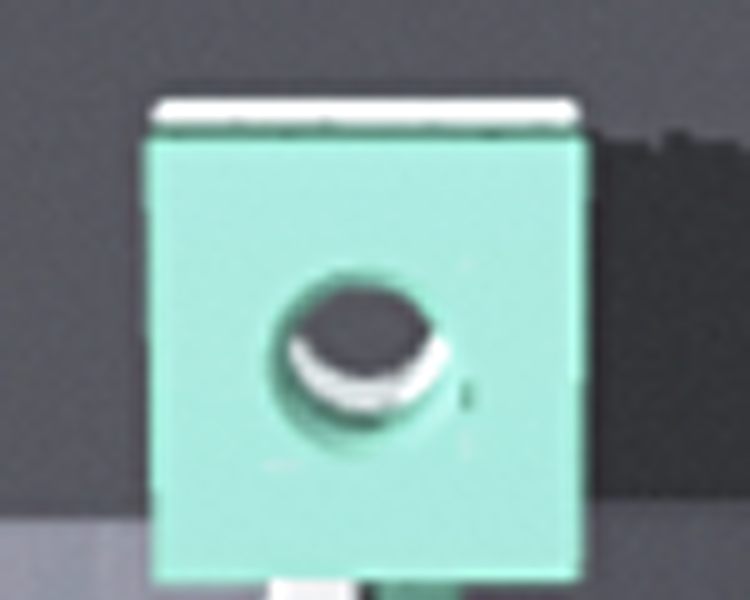

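The enlarged crop puts the lug's centre and hole rim at about (321.1,225.4), so the hole is at about (0.4695, 0.0567), and both lugs are aligned. Next I'll check the tall red look-alike's position against the gripper body.

```bash
python3 -c "
from h import *
import pickle
c=pickle.load(open('w1.pkl','rb'));print(px(c,321.1,225.4,.065))
c=pickle.load(open('top0.pkl','rb'))
for u,v in((488,234),(487,233),(489,235)): print(px(c,u,v))
s=pickle.load(open('scene0.pkl','rb'))
for u,v in((124,282),(125,300),(131,328)): print('scene',px(s,u,v))
"
```

```text
[0.46955515 0.05669416 0.065     ]
[ 0.48006632 -0.37583369  0.13234189]
[ 0.48240323 -0.37195641  0.13721548]
[ 0.47727746 -0.3777987   0.13435933]
scene [ 0.49230607 -0.3728545   0.13244479]
scene [ 0.49739163 -0.3800393   0.09440807]
scene [ 0.49150657 -0.38268797  0.01642718]
```

Call:
{"api": "apply_moves", "payload": {"plan": [{"grip": 0.5, "offset": [0, 0, -4], "spin": 0}, {"grip": 0.5, "offset": [4, -16, -4], "spin": 0.15}, {"grip": 0.5, "offset": [4, -16, -4], "spin": 0.3}, {"grip": 0.5, "offset": [4, -16, -4], "spin": 0.4}, {"grip": 0.5, "offset": [4, -16, -4], "spin": 0.4}]}}

```text
time_s: 6.3
tcp_pos: [0.4496, -0.1101, 0.2849]
ee_rot: [[-0.963, 0.268, -0.002], [0.268, 0.963, -0.001], [0.002, -0.001, -1.0]]
wrist_force: [0.7, 0.1, -0.5]
gripper_width: 0.504
gripper_force: 0.0
```

Call:
{"api": "apply_moves", "payload": {"plan": [{"grip": 0.5, "offset": [-5.2, -17.4, 0], "spin": 0.15}, {"grip": 0.5, "offset": [-5.2, -17.4, 0], "spin": 0.3}, {"grip": 0.5, "offset": [-5.2, -17.4, 0], "spin": 0.45}, {"grip": 0.5, "offset": [-5.2, -17.4, 0], "spin": 0.6}, {"grip": 0.5, "offset": [-5.2, -17.4, 2], "spin": 0.75}]}}

```text
time_s: 6.8
tcp_pos: [0.4561, -0.293, 0.2662]
ee_rot: [[-0.517, 0.856, 0.003], [0.856, 0.517, -0.003], [-0.004, 0.001, -1.0]]
wrist_force: [0.5, 1.4, -0.4]
gripper_width: 0.499
gripper_force: 0.0
```

Call:
{"api": "apply_moves", "payload": {"plan": [{"grip": 0.5, "offset": [0, 0, 2], "spin": 0.15}, {"grip": 0.5, "offset": [0, 0, 2], "spin": 0.25}, {"grip": 0.5, "offset": [0, 0, 2], "spin": 0.25}, {"grip": 0.5, "offset": [0, 0, 2], "spin": 0.25}]}}

```text
time_s: 7.2
tcp_pos: [0.4548, -0.289, 0.2452]
ee_rot: [[-0.302, 0.953, -0.001], [0.953, 0.302, -0.0], [0.0, -0.001, -1.0]]
wrist_force: [-0.1, 0.5, -0.2]
gripper_width: 0.499
gripper_force: 0.0
```

```bash
python3 -c "
from h import *
import pickle
go(.4528,-.2921,.095,.3)
c=r.capture('wrist');cv2.imwrite('pics/w2.png',c['img']);pickle.dump(c,open('w2.pkl','wb'));print(proj(c,[.4528,-.2921,.107]))"
```

```text
off [-0.24 -0.27 15.02] spin 0.006 tcp [ 0.4548 -0.289   0.2452] yaw 0.306 w 0.499 F [-0.1  0.5 -0.2] t 7.2 j [ -15.   14.  -12.    0.  -65. -147.]
[[317.93588759 235.28746236]]
```

View pics/w2.png

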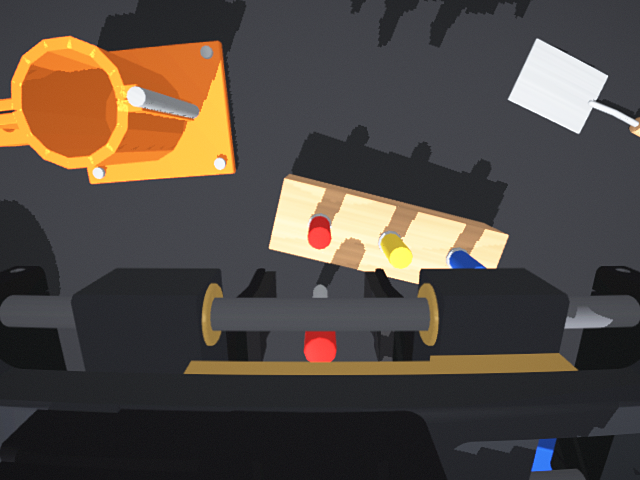

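The red pin in the rack shows at (319,235), next to yellow (398,250) and blue (465,262). The tall look-alike is at (320,345), on the camera's side. I'll fit the knob's top.

```bash
python3 -c "
from h import *
import pickle
c=pickle.load(open('w2.pkl','rb'));im=c['img'].astype(int)[205:260,295:345]
m=(im[...,2]>110)&(im[...,1]<80)&(im[...,0]<80);v,u=np.nonzero(m);v+=205;u+=295
print('mask',u.min(),u.max(),v.min(),v.max())
t=np.linspace(0,6.283,90)
def ext(x,y):
    q=np.vstack([proj(c,np.c_[x+.01*np.cos(t),y+.01*np.sin(t),0*t+z]) for z in(.059,.107)]);return np.r_[q.min(0),q.max(0)]
print(ext(.4528,-.2921))
from scipy.optimize import least_squares
tgt=np.array([u.min()-.5,v.min()-.5,u.max()+.5,v.max()+.5])
s=least_squares(lambda p:(ext(*p)-tgt)[[0,2,3]],[.4528,-.2921],diff_step=1e-3);print(s.x,s.fun);go(*s.x,.095,.3)
"
```

```text
mask 308 330 216 248
[305.66104118 212.39843282 330.20826817 247.08439363]
[ 0.45399706 -0.29300343] [-0.7605686   0.76048831  0.01402959]
off [-0.36 -0.19 15.05] spin 0.006 tcp [ 0.4547 -0.289   0.2455] yaw 0.306 w 0.502 F [ 0.5 -0.8 -0.2] t 7.25 j [ -15.   14.  -12.    0.  -65. -147.]
```

Call:
{"api": "apply_moves", "payload": {"plan": [{"grip": 0.5, "offset": [-0.4, -0.2, 4], "spin": 0}, {"grip": 0.5, "offset": [-0.4, -0.2, 8], "spin": 0}, {"grip": 0.5, "offset": [-0.4, -0.2, 11], "spin": 0}, {"grip": 0.5, "offset": [-0.4, -0.2, 13], "spin": 0}, {"grip": 0.5, "offset": [-0.4, -0.2, 13], "spin": 0}]}}

```text
time_s: 7.75
tcp_pos: [0.4519, -0.2927, 0.113]
ee_rot: [[-0.3, 0.954, -0.006], [0.954, 0.3, 0.002], [0.004, -0.005, -1.0]]
wrist_force: [-0.7, -0.3, 0.8]
gripper_width: 0.502
gripper_force: 0.0
```

```bash
python3 -c "
from h import *
go(.454,-.293,.090)"
```

```text
off [-0.1   0.21  2.3 ] spin 0 tcp [ 0.4519 -0.2927  0.113 ] yaw 0.305 w 0.502 F [-0.7 -0.3  0.8] t 7.75 j [ -16.   22.  -22.   -0.  -47. -147.]
```

Call:
{"api": "apply_moves", "payload": {"plan": [{"grip": 0.5, "offset": [-0.1, 0.2, 1.2], "spin": 0}, {"grip": 0.5, "offset": [-0.1, 0.2, 2.3], "spin": 0}, {"grip": 0.5, "offset": [-0.1, 0.2, 2.3], "spin": 0}, {"grip": 0.2, "offset": [-0.1, 0.2, 2.3], "spin": 0}, {"grip": 0.0, "offset": [-0.1, 0.2, 2.3], "spin": 0}]}}

```text
time_s: 8.25
tcp_pos: [0.4559, -0.294, 0.0932]
ee_rot: [[-0.299, 0.954, 0.001], [0.954, 0.299, -0.001], [-0.001, 0.001, -1.0]]
wrist_force: [0.2, 0.6, -0.2]
gripper_width: 0.392
gripper_force: 0.0
```

Call:
{"api": "apply_moves", "payload": {"plan": [{"grip": 0, "offset": [0, 0, 0], "spin": 0}, {"grip": 0, "offset": [0, 0, 0], "spin": 0}, {"grip": 0, "offset": [0, 0, 0], "spin": 0}, {"grip": 0, "offset": [0, 0, 0], "spin": 0}, {"grip": 0, "offset": [0, 0, 0], "spin": 0}]}}

```text
time_s: 8.75
tcp_pos: [0.4557, -0.294, 0.093]
ee_rot: [[-0.299, 0.954, 0.001], [0.954, 0.299, -0.0], [-0.0, 0.0, -1.0]]
wrist_force: [-0.4, 0.6, 2.9]
gripper_width: 0.222
gripper_force: 30.0
```

```bash
python3 -c "
from h import *
go(.454,-.293,.090)"
```

```text
off [ 0.14 -0.13  0.3 ] spin 0 tcp [ 0.4557 -0.294   0.093 ] yaw 0.304 w 0.222 F [-0.4  0.6  2.9] t 8.75 j [ -16.   23.  -22.    0.  -44. -147.]
```

Call:
{"api": "apply_moves", "payload": {"plan": [{"grip": 0, "offset": [0, 0, -2], "spin": 0}, {"grip": 0, "offset": [0, 0, -5], "spin": 0}, {"grip": 0, "offset": [0, 0, -9], "spin": 0}, {"grip": 0, "offset": [0, 0, -13], "spin": 0}, {"grip": 0, "offset": [0, 0, -16], "spin": 0}]}}

```text
time_s: 9.25
tcp_pos: [0.4557, -0.2939, 0.2547]
ee_rot: [[-0.299, 0.954, 0.002], [0.954, 0.299, -0.001], [-0.001, 0.002, -1.0]]
wrist_force: [-0.5, -0.5, -1.6]
gripper_width: 0.221
gripper_force: 30.0
```

```bash
python3 -c "
from h import *
go(.4695,.0567,.25,1.708)"
```

```text
off [33.05 11.8   0.45] spin -1.404 tcp [ 0.4557 -0.2939  0.2547] yaw 0.304 w 0.221 F [-0.5 -0.5 -1.6] t 9.25 j [ -16.   14.  -10.    0.  -66. -147.]
```

Call:
{"api": "apply_moves", "payload": {"plan": [{"grip": 0, "offset": [3.3, 1.2, 0], "spin": -0.14}, {"grip": 0, "offset": [7, 2.5, 0], "spin": -0.28}, {"grip": 0, "offset": [11, 4, 0], "spin": -0.42}, {"grip": 0, "offset": [15, 5.4, 0], "spin": -0.56}, {"grip": 0, "offset": [19, 6.8, 0], "spin": -0.7}]}}

```text
time_s: 9.75
tcp_pos: [0.4629, -0.0906, 0.252]
ee_rot: [[-0.846, 0.533, -0.001], [0.533, 0.846, 0.0], [0.001, -0.0, -1.0]]
wrist_force: [1.2, -0.5, -0.7]
gripper_width: 0.22
gripper_force: 30.0
```

```bash
python3 -c "
from h import *
go(.4695,.0567,.25,1.708)"
```

```text
off [ 7.29 12.82  0.21] spin -0.699 tcp [ 0.4629 -0.0906  0.252 ] yaw 1.009 w 0.22 F [ 1.2 -0.5 -0.7] t 9.75 j [   9.    7.  -19.   -0.  -64. -131.]
```

Call:
{"api": "apply_moves", "payload": {"plan": [{"grip": 0, "offset": [2, 3.5, 0], "spin": -0.14}, {"grip": 0, "offset": [4, 7, 0], "spin": -0.28}, {"grip": 0, "offset": [6, 10.5, 0], "spin": -0.42}, {"grip": 0, "offset": [7.3, 12.8, 0], "spin": -0.56}, {"grip": 0, "offset": [7.3, 12.8, 0], "spin": -0.7}]}}

```text
time_s: 10.25
tcp_pos: [0.4706, 0.0577, 0.252]
ee_rot: [[-0.99, -0.142, -0.001], [-0.142, 0.99, 0.0], [0.001, 0.001, -1.0]]
wrist_force: [0.2, 0.9, -0.1]
gripper_width: 0.219
gripper_force: 30.0
```

Call:
{"api": "apply_moves", "payload": {"plan": [{"grip": 0, "offset": [0, 0, 2], "spin": 0}, {"grip": 0, "offset": [0, 0, 4], "spin": 0}, {"grip": 0, "offset": [0, 0, 4], "spin": 0}]}}

```text
time_s: 10.55
tcp_pos: [0.4685, 0.0544, 0.2096]
ee_rot: [[-0.991, -0.132, -0.007], [-0.132, 0.991, -0.002], [0.007, -0.001, -1.0]]
wrist_force: [-0.5, -0.2, -1.3]
gripper_width: 0.215
gripper_force: 30.0
```

```bash
python3 -c "
from h import *
import pickle
go(.4695,.0567,.20,1.708)
q=r.sense();T=q['tcp_pos'];print(q['ee_rot'].round(4))
W=r.capture('wrist');S=r.capture('scene');pickle.dump((W,S,T),open('w3.pkl','wb'))
print('wrist knobtop/tip',proj(W,[T+[0,0,.014],T-[0,0,.086]]),'hole',proj(W,[.4695,.0567,.065]))
P=proj(S,[T-[0,0,.086],T+[0,0,.014],[.4695,.0567,.065]]);print('scene',P)
x,y=P[0].astype(int)
a=cv2.resize(W['img'][190:370,230:410],(400,400),interpolation=cv2.INTER_CUBIC);b=cv2.resize(S['img'][y-50:y+50,x-50:x+50],(400,400),interpolation=cv2.INTER_CUBIC);print(x-50,y-50)
cv2.imwrite('pics/c3.png',np.hstack([a,b]))"
```

```text
off [-0.14  0.22  0.95] spin -0.005 tcp [0.4685 0.0544 0.2096] yaw 1.703 w 0.215 F [-0.5 -0.2 -1.3] t 10.55 j [  26.    9.  -23.   -0.  -58. -109.]
[[-0.9912 -0.1319 -0.0071]
 [-0.1319  0.9913 -0.002 ]
 [ 0.0073 -0.001  -1.    ]]
wrist knobtop/tip [[321.21521542 327.40855089]
 [320.78959157 254.31857176]] hole [[323.23786189 235.38751516]]
scene [[318.20422661 217.55890708]
 [317.89328212 177.39953155]
 [319.49962818 239.38950803]]
268 167
```

View pics/c3.png

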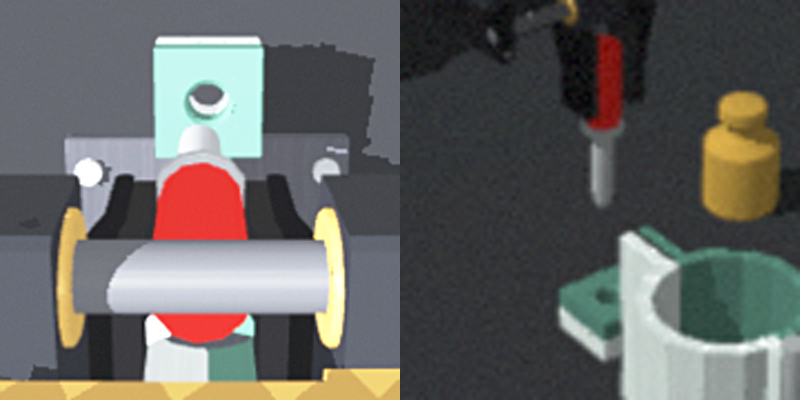

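The wrist crop shows the pin held upright with its tip edge at crop (199,125) and the hole at (207,98). The scene crop shows the pin hanging straight above the lug. I'll read the tip outline as numbers.

```bash
python3 -c "
from h import *
import pickle
W,S,T=pickle.load(open('w3.pkl','rb'));im=W['img'].astype(int)
p=im[228:268,303:338];g=p[...,1]-p[...,2]
for i,row in enumerate(g): print(228+i,''.join('#' if x>18 else '.' for x in row))
for k in range(244,256,2): print(k,im[k,305:335].sum(1)//3)
t=np.linspace(0,6.283,90)
for rr,dz in((.0035,0),(.006,.008),(.006,.048),(.0115,.048)):
    q=proj(W,T-[0,0,.086-dz]+np.c_[rr*np.cos(t),rr*np.sin(t),0*t]);print(rr,dz,q.min(0).round(1),q.max(0).round(1))
"
```

```text
228 ##################.....############
229 ################.........##########
230 ###############...........#########
231 ##############.............########
232 #############................######
233 #############.................#####
234 #############.................#####
235 #############................######
236 #############................######
237 ##############...............######
238 ##############..............#######
239 ###############............########
240 #################.........#########
241 ###################################
242 ###################################
243 ###################################
244 ###################################
245 ###################################
246 ##############....#################
247 ############.........##############
248 ##########.............############
249 #########...............###########
250 #########................##########
251 #########................##########
252 ########.................##########
253 ########..................#########
254 ########..................#########
255 ########........
[... 719 characters left out ...]
8 230 229 229 227 228 228 227 228]
248 [227 228 227 228 228 228 226 230 242 250 251 249 246 241 235 227 218 212
 204 200 198 218 228 229 228 228 227 228 228 228]
250 [227 227 227 228 228 226 230 252 253 252 250 248 245 240 234 225 218 211
 206 200 192 190 199 224 229 228 228 227 228 227]
252 [227 228 227 229 226 228 248 253 252 251 250 248 244 240 233 224 213 208
 204 198 194 192 189 205 226 228 228 227 227 227]
254 [227 228 227 226 226 237 253 253 252 251 250 247 243 240 233 225 213 207
 204 199 193 194 189 192 225 229 228 227 228 228]
0.0035 0 [315.6 249.3] [326.  259.3]
0.006 0.008 [311.6 249. ] [330.1 266.7]
0.006 0.048 [309.8 269.7] [332.1 290.5]
0.0115 0.048 [299.6 259.9] [342.3 299.9]
```

Call:
{"api": "apply_moves", "payload": {"plan": [{"grip": 0, "offset": [0, 0, 2], "spin": 0}, {"grip": 0, "offset": [0, 0, 4], "spin": 0}, {"grip": 0, "offset": [0, 0, 4], "spin": 0}, {"grip": 0, "offset": [0, 0, 4], "spin": 0}, {"grip": 0, "offset": [0, 0, 4], "spin": 0}]}}

```text
time_s: 11.15
tcp_pos: [0.4719, 0.0552, 0.1741]
ee_rot: [[-0.991, -0.133, 0.003], [-0.133, 0.991, 0.001], [-0.003, 0.0, -1.0]]
wrist_force: [0.1, -0.1, -0.4]
gripper_width: 0.22
gripper_force: 30.0
```

```bash
cat > tip.py <<'E'
from h import *
go(.4695,.0567,.20,1.708)
q=r.sense();T=q['tcp_pos'];Rt=q['ee_rot'];print(Rt[:,2].round(4))
W=r.capture('wrist');im=W['img'].astype(int)
t=np.linspace(0,6.283,90);k=np.c_[np.cos(t),np.sin(t),0*t]
tip=T+Rt@[0,0,.086]
for rr,dz in((.0035,0),(.006,.008)):
    q=proj(W,tip+[0,0,dz]+k*rr);print('pin',dz,q.min(0).round(1),q.max(0).round(1))
q=proj(W,np.array([.4695,.0567,.065])+.00725*k);a,b=q.min(0),q.max(0);print('hole',a.round(1),b.round(1))
u0=int(a[0])-8
for v in range(int(a[1])-3,int(a[1])+48): print(v,u0,''.join('#' if x>18 else '.' for x in (im[v,u0:u0+36,1]-im[v,u0:u0+36,2])))
cv2.imwrite('pics/tip.png',cv2.resize(im[int(a[1])-20:int(a[1])+60,u0-30:u0+70].astype(np.uint8),(750,600),interpolation=cv2.INTER_CUBIC))
E
python3 tip.py
```

```text
off [ 0.21  0.18 -2.59] spin -0.004 tcp [0.4719 0.0552 0.1741] yaw 1.704 w 0.22 F [ 0.1 -0.1 -0.4] t 11.15 j [  26.   11.  -26.    0.  -52. -109.]
[ 2.9e-03  9.0e-04 -1.0e+00]
pin 0 [315.4 248.4] [325.8 258.4]
pin 0.008 [311.4 248.2] [329.9 265.8]
hole [313.  231.2] [332.8 250.3]
228 304 ####################################
229 304 ####################################
230 304 ####################################
231 304 ####################################
232 304 ####################################
233 304 ##############.........#############
234 304 #############............###########
235 304 ############..............##########
236 304 ###########................#########
237 304 ###########................#########
238 304 ##########...................#######
239 304 ##########...................#######
240 304 ##########...................#######
241 304 ###########..................#######
242 304 ###########.................########
243 304 ############................########
244 304 #############..............#########
245 304 ##############............##########
246 304 #
[... 775 characters left out ...]
....................#####
264 304 #...............................####
265 304 ................................####
266 304 .................................###
267 304 ..................................##
268 304 ...................................#
269 304 ....................................
270 304 ....................................
271 304 ....................................
272 304 ....................................
273 304 ....................................
274 304 ....................................
275 304 ....................................
276 304 ....................................
277 304 ....................................
278 304 ....................................
```

Call:
{"api": "apply_moves", "payload": {"plan": [{"grip": 0, "offset": [0, 0, 0.7], "spin": 0}, {"grip": 0, "offset": [0, 0, 1.4], "spin": 0}, {"grip": 0, "offset": [0, 0, 1.4], "spin": 0}, {"grip": 0, "offset": [0, 0, 1.4], "spin": 0}, {"grip": 0, "offset": [0, 0, 1.4], "spin": 0}]}}

```text
time_s: 11.7
tcp_pos: [0.4709, 0.055, 0.1586]
ee_rot: [[-0.991, -0.133, 0.0], [-0.133, 0.991, -0.0], [-0.0, -0.0, -1.0]]
wrist_force: [-0.2, -0.3, -1.4]
gripper_width: 0.218
gripper_force: 30.0
```

Call:
{"api": "apply_moves", "payload": {"plan": [{"grip": 0, "offset": [0, 0, 0], "spin": 0}, {"grip": 0, "offset": [0, 0, 0], "spin": 0}, {"grip": 0, "offset": [0, 0, 0], "spin": 0}, {"grip": 0, "offset": [0, 0, 0], "spin": 0}, {"grip": 0, "offset": [0, 0, 0], "spin": 0}]}}

```text
time_s: 12.2
tcp_pos: [0.4708, 0.0549, 0.1586]
ee_rot: [[-0.991, -0.132, 0.0], [-0.132, 0.991, 0.0], [-0.0, 0.0, -1.0]]
wrist_force: [-0.0, -0.3, -0.2]
gripper_width: 0.22
gripper_force: 30.0
```

```bash
python3 -c "
from h import *
go(.4711,.0577,.159,1.708);print(r.sense()['ee_rot'][:,2])"
```

```text
off [-0.07  0.27 -0.04] spin -0.004 tcp [0.4708 0.0549 0.1586] yaw 1.704 w 0.22 F [-0.  -0.3 -0.2] t 12.2 j [  26.   12.  -27.    0.  -50. -109.]
[ 1.23768433e-04  5.40103412e-05 -9.99999991e-01]
```

Settled and vertical. I'll make the lateral fix (tool y +2.7 mm, x -0.7 mm) and look again.

Call:
{"api": "apply_moves", "payload": {"plan": [{"grip": 0, "offset": [-0.07, 0.27, 0], "spin": 0}, {"grip": 0, "offset": [-0.07, 0.27, 0], "spin": 0}, {"grip": 0, "offset": [-0.07, 0.27, 0], "spin": 0}, {"grip": 0, "offset": [-0.07, 0.27, 0], "spin": 0}, {"grip": 0, "offset": [-0.07, 0.27, 0], "spin": 0}]}}

```text
time_s: 12.7
tcp_pos: [0.4711, 0.0577, 0.1585]
ee_rot: [[-0.991, -0.132, -0.0], [-0.132, 0.991, -0.0], [0.0, -0.0, -1.0]]
wrist_force: [0.6, 0.4, -0.6]
gripper_width: 0.223
gripper_force: 30.0
```

```bash
python3 tip.py | head -38
```

```text
off [ 0.17 -0.08 -4.15] spin -0.004 tcp [0.4711 0.0577 0.1585] yaw 1.704 w 0.223 F [ 0.6  0.4 -0.6] t 12.7 j [  27.   12.  -27.   -0.  -50. -109.]
[-1.e-04 -0.e+00 -1.e+00]
pin 0 [315.4 248.4] [325.9 258.4]
pin 0.008 [311.4 248.2] [329.9 265.8]
hole [309.  237.6] [330.  257.8]
234 300 ####################################
235 300 ####################################
236 300 ####################################
237 300 ####################################
238 300 ####################################
239 300 #################......#############
240 300 ##############...........###########
241 300 #############.............##########
242 300 ############...............#########
243 300 ############................########
244 300 ###########....................#####
245 300 ##########.....................#####
246 300 ##########.....................#####
247 300 ###########...................######
248 300 ###########...................######
249 300 ############..................######
250 300 ############................########
251 300 ############................########
252 300 ###########..................#######
253 300 ###########..................#######
254 300 ###########..................#######
255 300 ###########..................#######
256 300 ##########...................#######
257 300 ##########...................#######
258 300 ##########...................#######
259 300 ###########..................#######
260 300 ##########.....................#####
261 300 #########........................###
262 300 ########..........................##
263 300 ######.............................#
264 300 #####..............................#
265 300 ####................................
266 300 ###.................................
```

View pics/tip.png

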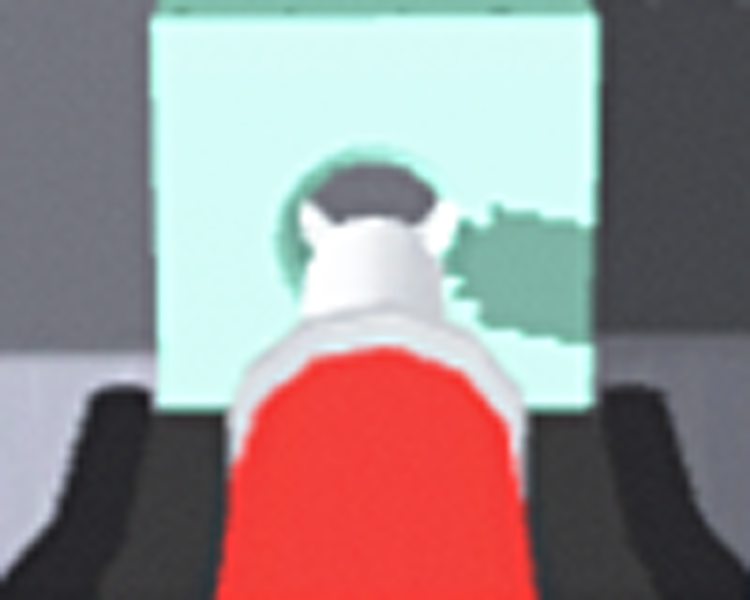

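The crop shows the pin tip over the hole: shank centre at crop x 373, lug centre 375, hole rim 275–460, all aligned to under 0.5 mm. I'll insert it slowly.

Call:
{"api": "apply_moves", "payload": {"plan": [{"grip": 0, "offset": [0, 0, 0.4], "spin": 0}, {"grip": 0, "offset": [0, 0, 0.8], "spin": 0}, {"grip": 0, "offset": [0, 0, 1.2], "spin": 0}, {"grip": 0, "offset": [0, 0, 1.6], "spin": 0}, {"grip": 0, "offset": [0, 0, 1.6], "spin": 0}]}}

```text
time_s: 13.25
tcp_pos: [0.4708, 0.0576, 0.1418]
ee_rot: [[-0.991, -0.132, -0.001], [-0.132, 0.991, -0.001], [0.001, -0.0, -1.0]]
wrist_force: [-0.2, 0.2, -1.5]
gripper_width: 0.221
gripper_force: 30.0
```

Call:
{"api": "apply_moves", "payload": {"plan": [{"grip": 0, "offset": [0, 0, 0.4], "spin": 0}, {"grip": 0, "offset": [0, 0, 0.8], "spin": 0}, {"grip": 0, "offset": [0, 0, 1.2], "spin": 0}, {"grip": 0, "offset": [0, 0, 1.6], "spin": 0}, {"grip": 0, "offset": [0, 0, 1.6], "spin": 0}]}}

```text
time_s: 13.75
tcp_pos: [0.4708, 0.0576, 0.1259]
ee_rot: [[-0.991, -0.132, -0.001], [-0.132, 0.991, -0.0], [0.001, -0.0, -1.0]]
wrist_force: [-0.8, -0.0, -1.1]
gripper_width: 0.219
gripper_force: 30.0
```

No resistance, so I'll continue to the collar.

Call:
{"api": "apply_moves", "payload": {"plan": [{"grip": 0, "offset": [0, 0, 0.5], "spin": 0}, {"grip": 0, "offset": [0, 0, 1.0], "spin": 0}, {"grip": 0, "offset": [0, 0, 1.5], "spin": 0}, {"grip": 0, "offset": [0, 0, 2.0], "spin": 0}, {"grip": 0, "offset": [0, 0, 2.2], "spin": 0}]}}

```text
time_s: 14.25
tcp_pos: [0.4708, 0.0576, 0.1038]
ee_rot: [[-0.991, -0.132, -0.001], [-0.132, 0.991, -0.0], [0.001, -0.0, -1.0]]
wrist_force: [-0.1, 0.4, -1.7]
gripper_width: 0.221
gripper_force: 30.0
```

Call:
{"api": "apply_moves", "payload": {"plan": [{"grip": 0, "offset": [0, 0, 0.1], "spin": 0}, {"grip": 0, "offset": [0, 0, 0.2], "spin": 0}, {"grip": 0, "offset": [0, 0, 0.3], "spin": 0}, {"grip": 0, "offset": [0, 0, 0.3], "spin": 0}]}}

```text
time_s: 14.65
tcp_pos: [0.4712, 0.0577, 0.1029]
ee_rot: [[-0.991, -0.133, 0.0], [-0.133, 0.991, -0.0], [-0.0, -0.0, -1.0]]
wrist_force: [-3.6, 0.6, 8.7]
gripper_width: 0.22
gripper_force: 30.0
```

Seated: TCP at 0.1029 as predicted, with 9 N up. I'll release, lift, and move 39 mm to the flanges.

Call:
{"api": "apply_moves", "payload": {"plan": [{"grip": 0.5, "offset": [0, 0, -0.3], "spin": 0}, {"grip": 0.5, "offset": [0, 0, -0.3], "spin": 0}, {"grip": 0.5, "offset": [0, 0, -0.3], "spin": 0}, {"grip": 0.5, "offset": [0, 0, -0.3], "spin": 0}, {"grip": 0.5, "offset": [0, 0, -0.3], "spin": 0}]}}

```text
time_s: 15.15
tcp_pos: [0.4711, 0.0577, 0.1044]
ee_rot: [[-0.991, -0.132, -0.0], [-0.132, 0.991, -0.0], [0.0, -0.0, -1.0]]
wrist_force: [0.6, 0.1, 0.3]
gripper_width: 0.485
gripper_force: 0.0
```

Call:
{"api": "apply_moves", "payload": {"plan": [{"grip": 0.5, "offset": [0, 0, -2], "spin": 0}, {"grip": 0.5, "offset": [0, 0, -4], "spin": 0}, {"grip": 0.5, "offset": [0, 0, -6], "spin": 0}, {"grip": 0.5, "offset": [-2, 0, -6], "spin": 0}, {"grip": 0.5, "offset": [-3.9, 0, -6], "spin": 0}]}}

```text
time_s: 15.65
tcp_pos: [0.5105, 0.0631, 0.1656]
ee_rot: [[-0.991, -0.133, 0.002], [-0.133, 0.991, 0.001], [-0.002, 0.001, -1.0]]
wrist_force: [0.4, 0.3, -0.2]
gripper_width: 0.502
gripper_force: 0.0
```

Call:
{"api": "apply_moves", "payload": {"plan": [{"grip": 0.5, "offset": [0, 0, 0], "spin": 0}, {"grip": 0.5, "offset": [0, 0, 0], "spin": 0}, {"grip": 0.5, "offset": [0, 0, 0], "spin": 0}]}}

```text
time_s: 15.95
tcp_pos: [0.5088, 0.0626, 0.1641]
ee_rot: [[-0.991, -0.132, -0.001], [-0.132, 0.991, -0.0], [0.002, -0.0, -1.0]]
wrist_force: [0.2, 0.3, 0.2]
gripper_width: 0.504
gripper_force: 0.0
```

```bash
python3 -c "
from h import *
go(.5099,.0628,.105,1.708)
s=r.capture('scene')
a=proj(s,[.4695,.0567,.117])[0];x,y=a.astype(int);print(a,px(s,x,y+1))
im=s['img'][y-50:y+50,x-50:x+70];cv2.imwrite('pics/s4.png',cv2.resize(im,(720,600),interpolation=cv2.INTER_CUBIC))"
```

```text
off [-0.12  0.    5.91] spin -0.005 tcp [0.5088 0.0626 0.1641] yaw 1.703 w 0.504 F [0.2 0.3 0.2] t 15.95 j [  25.   16.  -22.   -0.  -53. -108.]
[319.37426587 220.00827107] [0.51125817 0.03316637 0.14697288]
```

View pics/s4.png

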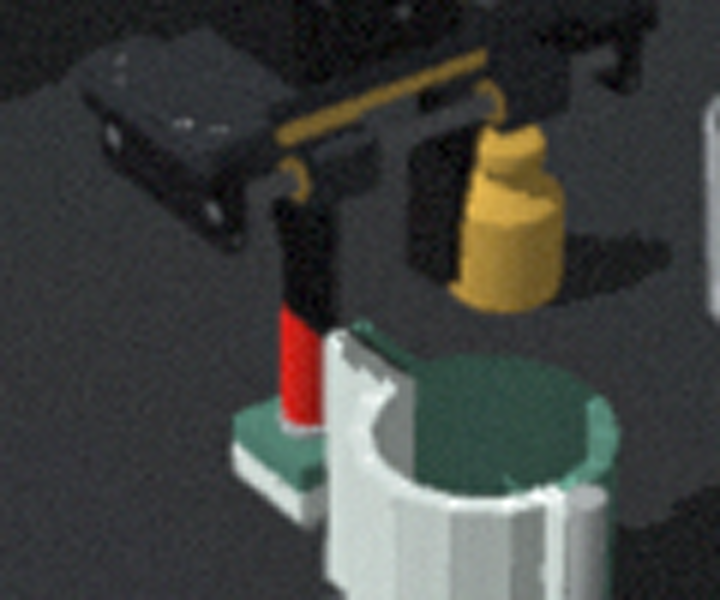

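The picture shows the pin's red knob (crop (303,365)) standing with its collar on the green lug, the mould shut and the fingers above the flanges. I'll go down 5.9 cm and squeeze.

Call:
{"api": "apply_moves", "payload": {"plan": [{"grip": 0.5, "offset": [0, 0, 1.5], "spin": 0}, {"grip": 0.5, "offset": [0, 0, 3], "spin": 0}, {"grip": 0.5, "offset": [0, 0, 4.5], "spin": 0}, {"grip": 0.5, "offset": [0, 0, 5.9], "spin": 0}, {"grip": 0.5, "offset": [0, 0, 5.9], "spin": 0}]}}

```text
time_s: 16.5
tcp_pos: [0.5079, 0.0623, 0.1039]
ee_rot: [[-0.991, -0.132, -0.004], [-0.132, 0.991, -0.002], [0.004, -0.001, -1.0]]
wrist_force: [-1.5, 0.3, -0.5]
gripper_width: 0.503
gripper_force: 0.0
```

Call:
{"api": "apply_moves", "payload": {"plan": [{"grip": 0.5, "offset": [0, 0, 0], "spin": 0}, {"grip": 0.3, "offset": [0, 0, 0], "spin": 0}, {"grip": 0, "offset": [0, 0, 0], "spin": 0}, {"grip": 0, "offset": [0, 0, 0], "spin": 0}, {"grip": 0, "offset": [0, 0, 0], "spin": 0}]}}

```text
time_s: 17.0
tcp_pos: [0.5099, 0.0629, 0.1059]
ee_rot: [[-0.991, -0.132, 0.001], [-0.132, 0.991, 0.0], [-0.001, 0.0, -1.0]]
wrist_force: [0.4, 0.1, -0.7]
gripper_width: 0.218
gripper_force: 0.0
```

Call:
{"api": "apply_moves", "payload": {"plan": [{"grip": 0, "offset": [0, 0, 0], "spin": 0}, {"grip": 0, "offset": [0, 0, 0], "spin": 0}, {"grip": 0, "offset": [0, 0, 0], "spin": 0}, {"grip": 0, "offset": [0, 0, 0], "spin": 0}, {"grip": 0, "offset": [0, 0, 0], "spin": 0}]}}

```text
time_s: 17.5
tcp_pos: [0.5099, 0.0628, 0.1059]
ee_rot: [[-0.991, -0.133, 0.0], [-0.133, 0.991, -0.0], [-0.0, -0.0, -1.0]]
wrist_force: [-0.2, -2.1, 4.8]
gripper_width: 0.207
gripper_force: 30.0
```

The opening is 18.0 mm, the width of the shut pair, at 30 N on the pads and nearly balanced. Handing in.

```bash
python3 -c "
from station import r
print(r.finish_job())"
```

```text
the job is handed in; nothing more can be done
None
```

The job is handed in: the mould is swung shut, the red pin is fully home through both lugs, and the gripper is still squeezing the flanges at 30 N (18.0 mm opening). The hand-in returned no verdict.

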